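# Put the spindle adaptor away in the interlocked drawer chest

## Robot

A 7-joint arm with a two-finger parallel gripper is mounted at the origin on the work surface. World frame = base frame: x ahead of the robot, y to its left, z up, the work surface at z = 0. Lengths are in m, angles in rad, forces in N, time in s.
With the tool pointing down it reaches from about 0.425 to 1.025 m from the base axis. Payload 9.4 kg.
Tool frame: the origin (TCP) lies at the very end of the fingers, on their centre line; the grasp point (between the pads) lies 19 mm behind it; z points along the fingers, y is the line along which they close (so a half turn about z gives the same grasp; the last joint's range is limited). The gripper opens to 85 mm and grips with 20 to 120 N. Pads are 22 mm wide; open, the fingers measure 114 mm over their backs; the gripper's body (76 mm by 85 mm) begins 54 mm behind the grasp point. The pads swing forward as they close: fully open they stand 13 mm farther back than shut.
Start: joints at [-1.233, 0.599, -0.003, 1.599, 0.002, 0.943, -0.08], TCP at [0.292, 0.664, 0.231] pointing down, gripper open.
Joint ranges: [-2.57, 2.57], [-0.35, 1.97], [-1.29, 1.29], [0.11, 2.56], [-1.05, 4.19], [0.11, 1.86], [-2.63, 2.63]. Speed limits (rad/s): [2.22, 2.22, 3.01, 3.01, 3.14, 3.14, 3.14].

## Interface

Orientations are given as a unit quaternion [x, y, z, w].
In Python, from cell import manip gives the robot as it stands.
- The arm moves only by the tool step_arm, never from a script. Its argument "increments" is a list of rows, each a list of 4 numbers: the shift along the tool's x, y, z in units of 0.12 m (1.0 is 0.12 m), then the turn about the tool's z in units of 2 pi rad (1.0 is 2 pi rad). In form: [[dx, dy, dz, roll], ...]. A call has 1 to 12 rows; each row is the pose to reach, as a shift and turn from the pose commanded when the call began, along the tool's axes at that moment, turning the shorter way round; what a row does not reach only later rows make up. A row lasts 1/8 s, in which the tool goes at most 62.5 mm and 10.7 degrees, less where a joint would pass 70% of its speed; a pose out of reach is approached as far as the arm can. A call with a number of a shift or a turn outside -1 to 1 is refused whole. A call with a gripper value outside its range is refused whole. "hand" is the finger opening in mm, from 0 to 85.4, set as the call begins (left out, the last holds). The fingers move at their own pace and stop on an object; "force" is the grip in N (left out, the last holds). Time passes only in rows, so rows that repeat a pose let the fingers close. It gives the time, the measured TCP pose, the force, the opening and the grip force at its end, in the units of the state.
- manip.get_obs(): the state, without advancing time (a new reading comes with each control period).
- manip.snapshot(name): name is "scene" or "top"; returns a dict with "pixels" (420x560x3 uint8, blue, green, red), "fx", "fy", "cx", "cy" (pixels), "world_from_camera" (4x4, takes a point from camera to world coordinates). Camera axes: x right, y down, z forward; pixel columns grow to the right and rows downward; lengths in m; the calibration is good to about 2 mm. A picture is of the moment at which its call begins. There is no depth.
- manip.job_done(): hands the job in; it is judged then, once.
The state is a dict: "clock": time; "joints": joint angles; "joint_velocities": joint speeds; "tau": joint torques, N m; "eef_pos": TCP position; "eef_rot": TCP orientation; "ft_force": force on the tool from outside, world axes, zero at the start; "ft_torque": the same for the moment, N m; "grip_width": finger opening in m; "grip_force": force on a finger pad.
Only numpy, scipy, OpenCV 4.12 (cv2) and the standard library are available. Lean on these libraries where they do the work, as an engineer would, in place of code of your own. Each camera call takes 0.05 s, during which the arm holds its last target. There are 200 camera calls.

## Task

Put the loose flanged spindle adaptor away in the chest drawer that is now shut; the chest lets only one drawer out at a time. Push the open drawer fully home, pull the other one well open and stand the adaptor upright on its flange in the clear space behind that drawer's front. Then let go of it and shut that drawer fully too, without shifting or knocking over any of the other things on the bench and the chest.

Things in the scene. Friction and masses are not known exactly. Their poses are not given: they have to be found in the camera images.
- chest_front (a point): Grey painted steel chest, fixed to the bench, 230 deep, 420 wide, 100 high, with two drawers side by side that open toward the robot. This point is the middle of the top edge of its front face. Its x axis points into the chest (away from the robot, the way drawers shut), y along the front to the left as the robot sees it, z up. Behind the front edge on its top stand a fixed steel chuck (90 across, 65 high, its near side 130 behind the front) and the screw jar.
- drawer_out (a joint): How far (m) the drawer that stands open at the start is out: 0 fully shut, 0.12 at its stop. It starts 0.06 to 0.10 out; it may be the left or the right one. It slides with about 1.5 N of friction and stays where it is left; it has no catch.
- drawer_out_handle (a point): Middle of the handle bar of the drawer that is open at the start: a level round steel bar, 10 thick, 110 long along y, axis 72 above the bench, with a round leg at each end. 40 clear between the bar and the grey drawer front behind it; the drawer front is 172 wide, 12 thick, and reaches from 11 to 91 above the bench. Axes as the chest's: x points into the chest. In this drawer, filled with fixed parts, there is no room.
- drawer_in (a joint): How far (m) the drawer that is shut at the start is out: 0 shut, 0.12 at its stop. An interlock pin between the drawers holds it (it gives 5 to 10 mm and no more under a normal pull) until the other is shut to within about 3 mm; once free it slides like the other. While it is out the other is locked.
- drawer_in_handle (a point): Middle of the handle bar of the drawer that is shut at the start; made and placed as the other handle, axes as the chest's.
- drawer_in_bay (a point): Point on the floor of the drawer that is shut at the start, in the middle of the clear space, 24 above the bench; 109 farther into the chest than the handle bar's axis, moves with the drawer. The clear space runs 52 toward the front panel's inner face, 68 the other way (to fixed steel jaws, 37 high) and 67 to either side (side walls reach 42 above the floor; front panel 67 above it). Inside the chest there are 68 between floor and ceiling. Axes as the chest's.
- adaptor_mid (a point): The spindle adaptor, loose: plain steel, a round flange 46 across and 12 high at the bottom, a barrel 30 across above it with a dark bore in its top, 55 high in all, 0.18 to 0.35 kg. It stands upright on its flange on the bench to the left or the right of the chest's front. The point lies on its axis half-way up (27.5 above its foot); z up.
- live_centre_mid (a point): Bystander: loose steel live centre, a cylinder 42 across with a cone on top, 58 high. Its axis, half-way up.
- wood_knob_mid (a point): Bystander: loose turned wooden knob, 48 across, 54 high. Its axis, half-way up.
- wax_tin_mid (a point): Bystander: loose flat round tin, 54 across, 36 high. Its axis, half-way up.
- glue_bottle_mid (a point): Bystander: loose white bottle, 52 across, 150 high, beside the chest. Its axis, half-way up.
- oil_can_mid (a point): Bystander: loose steel can, 60 across, 110 high, beside the chest. Its axis, half-way up.
- screw_jar_mid (a point): Bystander: loose glass jar, 60 across, 75 high, on top of the chest, its near side at least 50 behind the chest front. Its axis, half-way up.
- sanding_block_mid (a point): Bystander: loose cork block, 70 x 45 (x by y), 35 high, on the outer side of the small things at one side. Its centre.
- faceplate_mid (a point): Bystander: loose dark steel disc with a hub, 76 across, 28 high in all, on the outer side of the small things at the other side. Its axis, half-way up.
Things that resemble listed ones, but are neither listed nor needed, are in the scene too. What is shaped like the part that bears adaptor_mid but red is not meant.

How it is judged:
On the way, in this order (a step that is already met when the one before it is completed fails the run):
1. the drawer that stood open is fully shut (value of joint drawer_out below 0.006 m), for 0.2 s.
2. the other drawer is well open (80 mm or more) (value of joint drawer_in above 0.08 m and value of joint drawer_out below 0.006 m), for 0.1 s.
3. the adaptor stands upright in the clear space of that drawer, let go, while it is open (x of adaptor_mid in the frame of drawer_in_bay between -0.05 and 0.05 m and y of adaptor_mid in the frame of drawer_in_bay between -0.055 and 0.055 m and z of adaptor_mid in the frame of drawer_in_bay between 0.022 and 0.033 m and angle between adaptor_mid's own z axis and vertical below 0.15 rad and contact force between adaptor and the fingers below 0.1 N and value of joint drawer_in above 0.06 m), for 0.2 s.
At the end, for the whole second after the job is handed in: Both drawers are shut to within 6 mm, and the adaptor stands upright (within 0.15 rad) on the floor of the drawer that was shut at the start, its axis within 50 mm (fore and aft) and 55 mm (sideways) of the middle of the clear space, released and at rest (value of joint each of drawer_out, drawer_in below 0.006 m and x of adaptor_mid in the frame of drawer_in_bay between -0.05 and 0.05 m and y of adaptor_mid in the frame of drawer_in_bay between -0.055 and 0.055 m and z of adaptor_mid in the frame of drawer_in_bay between 0.022 and 0.033 m and angle between adaptor_mid's own z axis and vertical below 0.15 rad and contact force between adaptor and the fingers below 0.1 N and linear speed of adaptor below 0.02 m/s and velocity of joint each of drawer_out, drawer_in below 0.01 m/s); the robot touches nothing.
It fails at once if a bystander on the bench or the chest is shifted by more than 30 mm or knocked over (distance of any of live_centre_mid, wood_knob_mid, wax_tin_mid, glue_bottle_mid, oil_can_mid, screw_jar_mid, sanding_block_mid, faceplate_mid from where it was at the start of the episode above 0.03 m or angle between any of live_centre_mid, wood_knob_mid, wax_tin_mid, glue_bottle_mid, oil_can_mid, screw_jar_mid, sanding_block_mid, faceplate_mid's own z axis and vertical above 0.5 rad).
It also fails if it takes over 64 s, if anything falls off the work surface, if the arm or the gripper's body presses on something with over 40 N, if the wrist force passes 120 N, or if a joint passes its speed limit or range.

## Working session

There is one attempt and no reset: what is moved stays moved. The work goes in short steps, Python scripts to look and compute and a tool call to move; the robot and the scene stay as the last step left them, time stands still between calls to the robot, and variables do not carry over. Pictures are saved under pics/ and viewed, at most 10 in all, crops included, and the job is handed in when it is done.

Besides the shell and the picture viewer there is one more tool, called after "Request:" by a JSON object that holds its "method" and its "body", one argument or row to a line. step_arm: Moves the arm, as the interface text tells. Shifts and turns lie within -1 to 1; 1 stands for 0.12 m of shift or 2 pi rad of turn. Its arguments: {"type":"object","properties":{"increments":{"type":"array","items":{"type":"array","items":{"type":"number","minimum":-1,"maximum":1}}},"hand":{"type":"number"},"force":{"type":"number"}},"required":["increments"]}

```bash
mkdir -p pics; cat > h.py <<'E'
import numpy as np, cv2
from cell import manip
def snap(n,f=None):
    s=manip.snapshot(n)
    s['pixels']=np.array(s['pixels'],np.uint8)
    if f: cv2.imwrite('pics/'+f,s['pixels'])
    return s
def ray(s,u,v,z):
    T=np.array(s['world_from_camera']); d=T[:3,:3]@np.array([(u-s['cx'])/s['fx'],(v-s['cy'])/s['fy'],1]); o=T[:3,3]
    return o+d*(z-o[2])/d[2]
def proj(s,p):
    T=np.linalg.inv(np.array(s['world_from_camera'])); q=T[:3,:3]@np.array(p)+T[:3,3]
    return np.array([s['fx']*q[0]/q[2]+s['cx'],s['fy']*q[1]/q[2]+s['cy']])
E
python3 - <<'E'
from h import *
np.set_printoptions(precision=3,suppress=True)
for n in('scene','top'):
    s=snap(n,n+'0.png'); print(n,s['fx'],s['cx'],s['cy']);print(np.array(s['world_from_camera']))
    np.save(n+'0.npy',s,allow_pickle=True)
o=manip.get_obs();print(o['clock'],o['eef_pos'],o['eef_rot'],o['grip_width'],o['ft_force'])
E
```

```text
scene 409.66681504335526 277.32505584130416 204.66874116443913
[[ 0.892  0.249 -0.377  1.042]
 [ 0.452 -0.493  0.743 -0.915]
 [-0.001 -0.833 -0.553  0.807]
 [ 0.     0.     0.     1.   ]]
top 444.49725023424344 274.8422467415717 213.5952131797563
[[ 0.076 -0.976  0.203  0.327]
 [-0.997 -0.075  0.01   0.005]
 [ 0.005 -0.204 -0.979  1.132]
 [ 0.     0.     0.     1.   ]]
0.1 [0.292 0.663 0.231] [ 0.206  0.979 -0.001 -0.   ] 0.08525989998972862 [-0.698 -0.414 -0.214]
```

View pics/scene0.png

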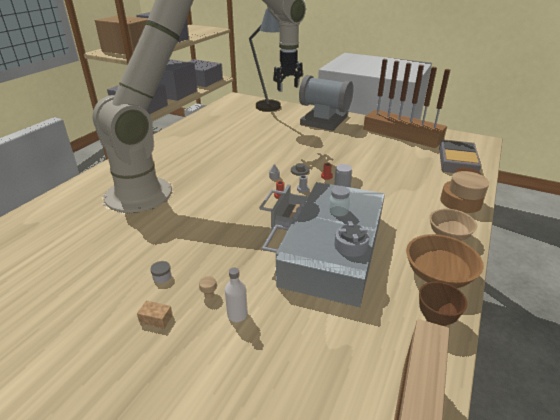

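View pics/top0.png

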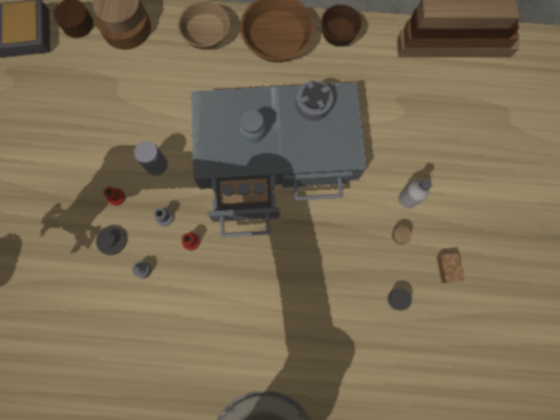

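The left drawer is open (handle at top px 245,230) and the right one is shut (handle 319,190). Possible adaptors in the top view are grey (163,216), grey (142,269), and two red decoys (115,197) and (190,241). Next I check one close crop and take the measurements.

```bash
python3 - <<'E'
from h import *
np.set_printoptions(precision=3,suppress=True)
s=np.load('scene0.npy',allow_pickle=True).item();t=np.load('top0.npy',allow_pickle=True).item()
a=cv2.resize(s['pixels'][150:260,255:375],None,fx=4.5,fy=4.5,interpolation=cv2.INTER_CUBIC)[:,:400]
b=cv2.resize(t['pixels'][165:285,90:215],None,fx=4,fy=4.,interpolation=cv2.INTER_CUBIC)[:,:400]
a=cv2.resize(a,(400,495))
b=cv2.resize(t['pixels'][180:280,95:205],(400,364),interpolation=cv2.INTER_CUBIC)
c=cv2.resize(t['pixels'][140:245,190:375],(400,227),interpolation=cv2.INTER_CUBIC)
col=np.vstack([b,c]);a=np.vstack([a,np.zeros((96,400,3),np.uint8)])
cv2.imwrite('pics/crop1.png',np.hstack([a,col]))
for n,u,v,z in [('163',163,216,.04),('142',142,269,.04),('red',190,241,.04),('handL',245,232,.072),('handR',319,196,.072),('chest FL',195,181,.1),('chest FR',363,176,.1),('chest BL',193,92,.1),('knob',402,234,.04),('tin',400,299,.03),('faceplate',110,239,.02),('bottle',415,193,.1),('can',148,152,.11),('jar',252,122,.17),('chuck',315,97,.16),('sand',452,267,.03)]: print(n,ray(t,u,v,z))
E
```

```text
163 [0.526 0.295 0.04 ]
142 [0.391 0.329 0.04 ]
red [0.469 0.22  0.04 ]
handL [0.497 0.084 0.072]
handR [ 0.6   -0.089  0.072]
chest FL [0.607 0.213 0.1  ]
chest FR [ 0.651 -0.19   0.1  ]
chest BL [0.837 0.244 0.1  ]
knob [ 0.527 -0.303  0.04 ]
tin [ 0.368 -0.304  0.03 ]
faceplate [0.461 0.426 0.02 ]
bottle [ 0.618 -0.316  0.1  ]
can [0.668 0.333 0.11 ]
jar [0.739 0.084 0.17 ]
chuck [ 0.817 -0.058  0.16 ]
sand [ 0.455 -0.431  0.03 ]
```

View pics/crop1.png

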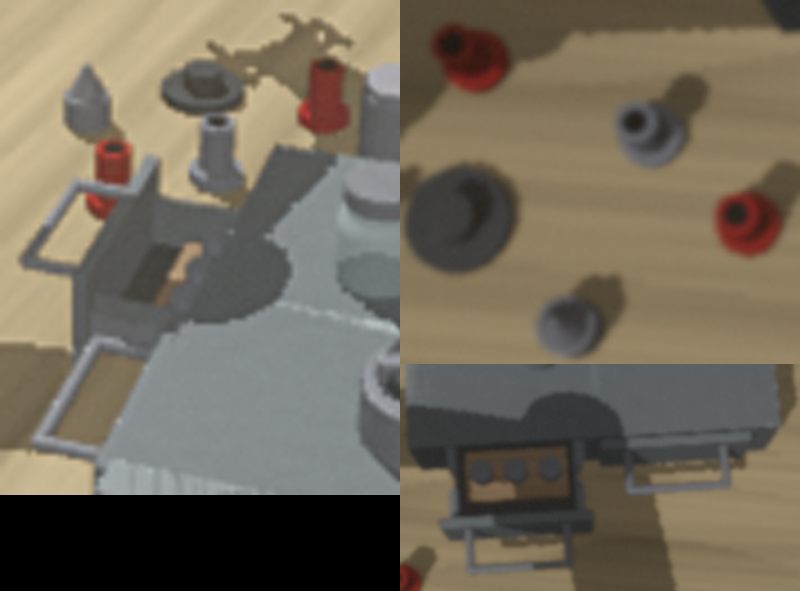

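The crop shows the grey bored and flanged part at top (159,213) and scene (303,178). That is the adaptor. The cone at (142,269) is the live centre, and the red ones are decoys. The left drawer is open with the parts block in it, and the right one is shut.

```bash
python3 - <<'E'
from h import *
np.set_printoptions(precision=4,suppress=True)
s=np.load('scene0.npy',allow_pickle=True).item();t=np.load('top0.npy',allow_pickle=True).item()
print('bore top',ray(t,158.8,213,.055),'scene',ray(s,303.4,177.8,.055),'flange',ray(t,164.3,217.9,.008), 'scene fl',ray(s,255+217/4.5,150+172/4.5,.01))
# red
print('red',ray(t,95+337*.275,180+215*.275,.055))
def px(u,v):return 190+(u-400)*185/400,140+(v-364)*105/227
L=[ray(t,*px(470,568),.072),ray(t,*px(570,560),.072)];R=[ray(t,*px(632,490),.072),ray(t,*px(728,485),.072)]
for n,h in(('L',L),('R',R)):
    d=h[0]-h[1];print(n,h,(h[0]+h[1])/2,np.linalg.norm(d),np.degrees(np.arctan2(-d[0],d[1])))
# chest top front edge by brightness step
g=cv2.cvtColor(t['pixels'],cv2.COLOR_BGR2GRAY).astype(float);P=[]
for u in range(290,356,3):
    c=g[168:186,u];k=np.argmin(np.diff(c));P.append(ray(t,u,168.5+k,.1))
P=np.array(P)
m=np.polyfit(P[:,1],P[:,0],1);r=P[:,0]-np.polyval(m,P[:,1]);P=P[abs(r)<.006];m=np.polyfit(P[:,1],P[:,0],1)
print('edge',m,np.degrees(np.arctan(-m[0])),len(P))
# back edge
P=[]
for u in range(205,285,4):
    c=g[75:105,u];k=np.argmin(np.diff(c));P.append(ray(t,u,75.5+k,.1))
P=np.array(P);m=np.polyfit(P[:,1],P[:,0],1);print('back',m,np.std(P[:,0]-np.polyval(m,P[:,1])))
E
```

```text
bore top [0.5304 0.3023 0.055 ] scene [0.5336 0.2986 0.055 ] flange [0.5276 0.2996 0.008 ] scene fl [0.5343 0.2992 0.01  ]
red [0.4711 0.2237 0.055 ]
L [array([0.4868, 0.1382, 0.072 ]), array([0.5044, 0.0277, 0.072 ])] [0.4956 0.083  0.072 ] 0.11187224974540357 9.042321130771624
R [array([ 0.5901, -0.0361,  0.072 ]), array([ 0.6043, -0.1446,  0.072 ])] [ 0.5972 -0.0903  0.072 ] 0.10942248080556825 7.493806249022136
edge [-0.139   0.6286] 7.910844102368614 16
back [-0.1526  0.8798] 0.0018144547868814398
```

Request:
{"method": "step_arm", "body": {
  "increments": [
    [-0.27, -0.325, 0, 0],
    [-0.54, -0.65, 0, 0],
    [-0.81, -0.976, 0, 0],
    [-0.81, -0.976, 0, 0]
  ],
  "hand": 0,
  "force": 40
}}

```text
clock: 0.6
eef_pos: [0.336, 0.5128, 0.2314]
eef_rot: [0.208, 0.978, -0.001, 0.001]
ft_force: [0.1, 1.6, 0.2]
grip_width: 0.0125
grip_force: 0.0
```

Request:
{"method": "step_arm", "body": {
  "increments": [
    [-0.27, -0.325, 0, 0],
    [-0.54, -0.65, 0, 0],
    [-0.81, -0.976, 0, 0],
    [-0.81, -0.976, 0, 0]
  ]
}}

```text
clock: 1.1
eef_pos: [0.3768, 0.3675, 0.2313]
eef_rot: [0.208, 0.978, -0.001, 0.0]
ft_force: [-0.1, 1.1, 0.1]
grip_width: -0.0001
grip_force: 0.0
```

Request:
{"method": "step_arm", "body": {
  "increments": [
    [-0.27, -0.325, 0, 0],
    [-0.54, -0.65, 0, 0],
    [-0.81, -0.976, 0, 0],
    [-0.81, -0.976, 0, 0]
  ]
}}

```text
clock: 1.6
eef_pos: [0.4184, 0.2223, 0.2313]
eef_rot: [0.208, 0.978, -0.0, 0.0]
ft_force: [-0.0, 0.2, -0.4]
grip_width: 0.0002
grip_force: 0.0
```

Request:
{"method": "step_arm", "body": {
  "increments": [
    [-0.27, -0.325, 0, -0.03],
    [-0.54, -0.65, 0, -0.055],
    [-0.81, -0.976, 0, -0.089],
    [-0.81, -0.976, 0, -0.089],
    [-0.81, -0.976, 0, -0.089]
  ]
}}

```text
clock: 2.22
eef_pos: [0.4596, 0.0798, 0.2312]
eef_rot: [-0.072, 0.997, 0.0, 0.0]
ft_force: [0.1, 0.2, -0.3]
grip_width: 0.0
grip_force: 0.0
```

Request:
{"method": "step_arm", "body": {
  "increments": [
    [0, 0, 0.45, 0],
    [0, 0, 0.9, 0],
    [0, 0, 0.9, 0]
  ]
}}

```text
clock: 2.6
eef_pos: [0.4571, 0.08, 0.1206]
eef_rot: [-0.073, 0.997, -0.0, -0.004]
ft_force: [0.5, 0.7, 0.3]
grip_width: 0.0003
grip_force: 0.0
```

Request:
{"method": "step_arm", "body": {
  "increments": [
    [0, 0, 0.35, 0],
    [0, 0, 0.6, 0],
    [0, 0, 0.6, 0]
  ]
}}

```text
clock: 2.98
eef_pos: [0.4593, 0.0794, 0.0516]
eef_rot: [-0.073, 0.997, -0.0, -0.001]
ft_force: [-0.5, 0.6, -0.3]
grip_width: 0.0004
grip_force: 0.0
```

Request:
{"method": "step_arm", "body": {
  "increments": [
    [-0.08, 0, 0, 0],
    [-0.16, 0, 0, 0],
    [-0.24, 0, 0, 0],
    [-0.32, 0, 0, 0],
    [-0.4, 0, 0, 0],
    [-0.48, 0, 0, 0],
    [-0.56, 0, 0, 0],
    [-0.64, 0, 0, 0],
    [-0.64, 0, 0, 0]
  ]
}}

```text
clock: 4.1
eef_pos: [0.5366, 0.0895, 0.0513]
eef_rot: [-0.072, 0.997, 0.0, 0.001]
ft_force: [-0.3, -0.2, -0.0]
grip_width: -0.0002
grip_force: 0.0
```

Request:
{"method": "step_arm", "body": {
  "increments": [
    [-0.03, 0, 0, 0],
    [-0.06, 0, 0, 0],
    [-0.09, 0, 0, 0],
    [-0.12, 0, 0, 0],
    [-0.12, 0, 0, 0]
  ]
}}

```text
clock: 4.72
eef_pos: [0.5501, 0.0913, 0.0513]
eef_rot: [-0.072, 0.997, 0.0, 0.0]
ft_force: [-0.5, 0.1, 0.9]
grip_width: -0.0
grip_force: 0.0
```

Request:
{"method": "step_arm", "body": {
  "increments": [
    [-0.02, 0, 0, 0],
    [-0.04, 0, 0, 0],
    [-0.04, 0, 0, 0]
  ]
}}

```text
clock: 5.1
eef_pos: [0.5547, 0.092, 0.0513]
eef_rot: [-0.072, 0.997, 0.0, 0.0]
ft_force: [0.4, 0.2, -0.7]
grip_width: -0.0001
grip_force: 0.1
```

```bash
python3 - <<'E'
from h import *
t=snap('top'); cv2.imwrite('pics/c2.png',cv2.resize(t['pixels'][120:250,170:390],(800,473),interpolation=cv2.INTER_CUBIC))
E
```

```text
(no output)
```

View pics/c2.png

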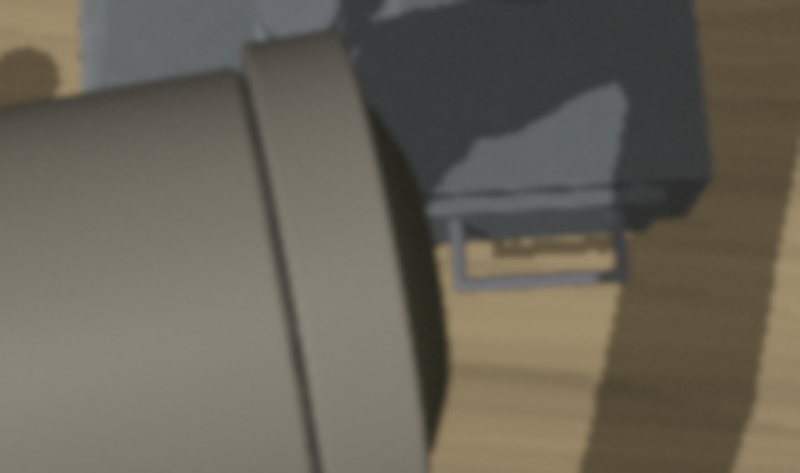

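The arm hides the left drawer, and only the right handle (px 455–625, 280) is visible. I'll push on by feel.

Request:
{"method": "step_arm", "body": {
  "increments": [
    [-0.02, 0, 0, 0],
    [-0.04, 0, 0, 0],
    [-0.04, 0, 0, 0]
  ]
}}

```text
clock: 5.52
eef_pos: [0.5574, 0.0923, 0.0511]
eef_rot: [-0.072, 0.997, -0.0, -0.002]
ft_force: [-4.6, -1.0, 4.2]
grip_width: -0.0002
grip_force: 2.8
```

Request:
{"method": "step_arm", "body": {
  "increments": [
    [-0.02, 0, 0, 0],
    [-0.03, 0, 0, 0],
    [-0.03, 0, 0, 0]
  ]
}}

```text
clock: 5.9
eef_pos: [0.5576, 0.0922, 0.0508]
eef_rot: [-0.072, 0.997, -0.001, -0.005]
ft_force: [-14.6, -1.3, 9.1]
grip_width: 0.0001
grip_force: 7.3
```

Request:
{"method": "step_arm", "body": {
  "increments": [
    [0.15, 0, 0, 0],
    [0.3, 0, 0, 0],
    [0.3, 0, -0.4, 0],
    [0.3, 0, -0.85, 0],
    [0.1, -0.4, -0.85, 0],
    [-0.1, -0.8, -0.85, 0],
    [-0.1, -0.8, -0.85, 0]
  ]
}}

```text
clock: 6.78
eef_pos: [0.5907, -0.0048, 0.1536]
eef_rot: [-0.069, 0.998, -0.001, 0.001]
ft_force: [-0.7, 0.2, 0.3]
grip_width: 0.0001
grip_force: 0.0
```

Request:
{"method": "step_arm", "body": {
  "increments": [
    [-0.09, -0.38, 0, 0],
    [-0.18, -0.75, 0, 0],
    [-0.18, -0.75, 0, 0],
    [-0.18, -0.75, 0, 0]
  ]
}}

```text
clock: 7.28
eef_pos: [0.6222, -0.085, 0.1531]
eef_rot: [-0.072, 0.997, 0.0, -0.0]
ft_force: [0.1, 0.8, 0.6]
grip_width: 0.0001
grip_force: 0.0
```

```bash
python3 - <<'E'
from h import *
s=snap('scene'); cv2.imwrite('pics/c3.png',cv2.resize(s['pixels'][130:290,230:400],(640,602)[:2] and (620,584),interpolation=cv2.INTER_CUBIC))
print(manip.get_obs()['eef_pos'])
E
```

```text
[ 0.62220393 -0.08442051  0.15316355]
```

View pics/c3.png

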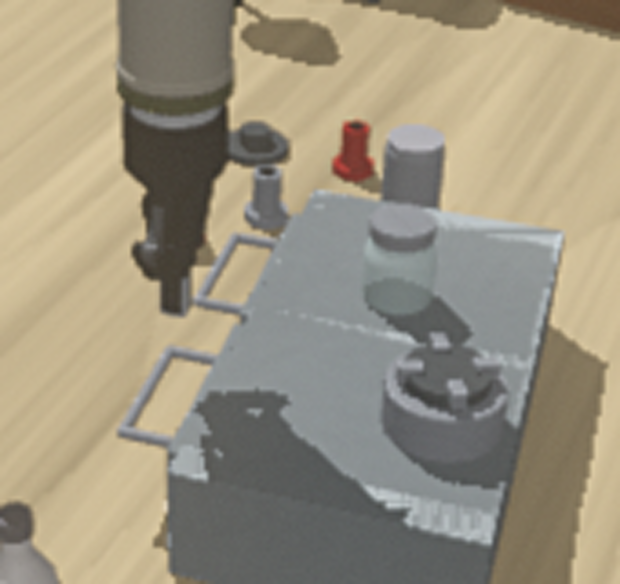

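Both handles now stand equally proud of the chest, so the left drawer is home. The fingers hover above the right handle gap, and I go down into it.

Request:
{"method": "step_arm", "body": {
  "increments": [
    [0, 0, 0.3, 0],
    [0, 0, 0.5, 0],
    [0, 0, 0.6, 0],
    [0, 0, 0.7, 0],
    [0, 0, 0.85, 0],
    [0, 0, 0.85, 0]
  ]
}}

```text
clock: 8.07
eef_pos: [0.6218, -0.0859, 0.0501]
eef_rot: [-0.072, 0.997, 0.0, -0.001]
ft_force: [0.2, 1.6, -0.0]
grip_width: 0.0002
grip_force: 0.0
```

Request:
{"method": "step_arm", "body": {
  "increments": [
    [0.08, 0, 0, 0],
    [0.16, 0, 0, 0],
    [0.24, 0, 0, 0],
    [0.32, 0, 0, 0],
    [0.32, 0, 0, 0]
  ]
}}

```text
clock: 8.7
eef_pos: [0.5832, -0.0921, 0.0515]
eef_rot: [-0.072, 0.997, -0.0, -0.001]
ft_force: [1.4, -0.5, 0.6]
grip_width: -0.0002
grip_force: 0.0
```

Request:
{"method": "step_arm", "body": {
  "increments": [
    [0.1, 0, 0, 0],
    [0.2, 0, 0, 0],
    [0.3, 0, 0, 0],
    [0.4, 0, 0, 0],
    [0.5, 0, 0, 0],
    [0.58, 0, 0, 0],
    [0.64, 0, 0, 0],
    [0.67, 0, 0, 0],
    [0.67, 0, 0, 0]
  ]
}}

```text
clock: 9.82
eef_pos: [0.5044, -0.1034, 0.0512]
eef_rot: [-0.072, 0.997, -0.0, -0.001]
ft_force: [-0.0, -0.3, -0.2]
grip_width: -0.0001
grip_force: 0.0
```

Request:
{"method": "step_arm", "body": {
  "increments": [
    [-0.075, 0, 0, 0],
    [-0.075, 0, -0.1, 0],
    [-0.075, 0, -0.5, 0],
    [-0.075, 0, -0.95, 0],
    [-0.16, 0.3, -0.95, 0],
    [-0.25, 0.65, -0.95, 0],
    [-0.33, 1.0, -0.95, 0]
  ]
}}

```text
clock: 10.7
eef_pos: [0.5272, 0.0223, 0.1664]
eef_rot: [-0.072, 0.997, -0.0, 0.001]
ft_force: [-0.7, 0.5, 0.1]
grip_width: 0.0001
grip_force: 0.0
```

Request:
{"method": "step_arm", "body": {
  "increments": [
    [-0.08, 0.4, 0, 0],
    [-0.16, 0.8, 0, 0],
    [-0.2, 1.0, 0, 0]
  ],
  "hand": 62
}}

```text
clock: 11.08
eef_pos: [0.5332, 0.1467, 0.1661]
eef_rot: [-0.074, 0.997, 0.001, 0.0]
ft_force: [0.2, -0.0, 0.8]
grip_width: 0.0544
grip_force: 0.0
```

Request:
{"method": "step_arm", "body": {
  "increments": [
    [-0.08, 0.4, 0, 0],
    [-0.16, 0.8, 0, 0],
    [-0.185, 1.0, 0, 0],
    [-0.185, 1.0, 0, 0]
  ]
}}

```text
clock: 11.58
eef_pos: [0.5375, 0.2678, 0.1659]
eef_rot: [-0.074, 0.997, 0.001, 0.0]
ft_force: [0.6, 0.4, -0.8]
grip_width: 0.0617
grip_force: 0.0
```

Request:
{"method": "step_arm", "body": {
  "increments": [
    [0.01, 0.27, 0, 0],
    [0.01, 0.27, 0.4, 0],
    [0.01, 0.27, 0.7, 0],
    [0.01, 0.27, 0.7, 0]
  ]
}}

```text
clock: 12.08
eef_pos: [0.5311, 0.2948, 0.0796]
eef_rot: [-0.071, 0.997, -0.002, -0.002]
ft_force: [0.0, -0.3, 0.8]
grip_width: 0.0618
grip_force: 0.0
```

```bash
python3 - <<'E'
from h import *
s=snap('scene');t=snap('top');print(manip.get_obs()['eef_pos'])
a=cv2.resize(s['pixels'][100:270,220:370],(520,590),interpolation=cv2.INTER_CUBIC)
cv2.imwrite('pics/c4.png',a)
E
```

```text
[0.53282061 0.29628791 0.08226274]
```

View pics/c4.png

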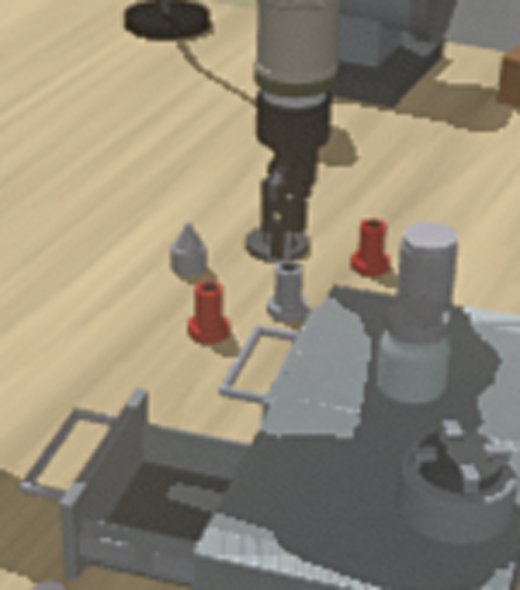

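The drawer is well open and its bay is clear. The gripper is lined up over the adaptor (crop px 288,285), so I go down and grip.

Request:
{"method": "step_arm", "body": {
  "increments": [
    [0, 0.03, 0.15, 0],
    [0, 0.03, 0.3, 0],
    [0, 0.03, 0.42, 0],
    [0, 0.03, 0.51, 0],
    [0, 0.03, 0.51, 0]
  ]
}}

```text
clock: 12.8
eef_pos: [0.5312, 0.3005, 0.019]
eef_rot: [-0.072, 0.997, -0.0, -0.001]
ft_force: [0.1, 0.5, 1.1]
grip_width: 0.0621
grip_force: 0.0
```

Request:
{"method": "step_arm", "body": {
  "increments": [
    [0, 0, 0, 0],
    [0, 0, 0, 0],
    [0, 0, 0, 0],
    [0, 0, 0, 0],
    [0, 0, 0, 0],
    [0, 0, 0, 0]
  ],
  "hand": 0,
  "force": 40
}}

```text
clock: 13.55
eef_pos: [0.532, 0.301, 0.0207]
eef_rot: [-0.072, 0.997, 0.0, 0.0]
ft_force: [0.1, -0.3, 5.6]
grip_width: 0.0288
grip_force: 39.6
```

Request:
{"method": "step_arm", "body": {
  "increments": [
    [0, 0, -0.2, 0],
    [0, 0, -0.5, 0],
    [0, 0, -0.85, 0],
    [0, 0, -1.0, 0],
    [0, 0, -1.0, 0]
  ]
}}

```text
clock: 14.18
eef_pos: [0.532, 0.301, 0.1407]
eef_rot: [-0.072, 0.997, 0.0, 0.001]
ft_force: [0.4, -0.4, -3.9]
grip_width: 0.0289
grip_force: 39.9
```

Request:
{"method": "step_arm", "body": {
  "increments": [
    [0, -0.2, -0.2, 0],
    [0, -0.5, -0.2, 0],
    [0, -0.8, -0.2, 0],
    [0, -1, -0.2, 0]
  ]
}}

```text
clock: 14.68
eef_pos: [0.5482, 0.1797, 0.162]
eef_rot: [-0.071, 0.997, -0.001, -0.001]
ft_force: [-0.3, 0.4, -2.8]
grip_width: 0.029
grip_force: 40.1
```

Request:
{"method": "step_arm", "body": {
  "increments": [
    [0, -0.3, 0, 0],
    [0, -0.65, 0, 0],
    [0, -1, 0, 0]
  ]
}}

```text
clock: 15.05
eef_pos: [0.5655, 0.062, 0.162]
eef_rot: [-0.072, 0.997, -0.0, -0.001]
ft_force: [0.5, 0.1, -3.6]
grip_width: 0.0288
grip_force: 40.1
```

Request:
{"method": "step_arm", "body": {
  "increments": [
    [-0.01, -0.3, 0, 0],
    [-0.02, -0.65, 0, 0],
    [-0.02, -1, 0, 0],
    [-0.02, -1, 0, 0],
    [-0.02, -1, 0, 0]
  ]
}}

```text
clock: 15.68
eef_pos: [0.5851, -0.0547, 0.1625]
eef_rot: [-0.072, 0.997, 0.0, -0.001]
ft_force: [-0.0, 1.1, -2.0]
grip_width: 0.0289
grip_force: 40.3
```

Request:
{"method": "step_arm", "body": {
  "increments": [
    [-0.01, -0.15, 0, 0],
    [-0.01, -0.307, 0, 0],
    [-0.01, -0.307, 0.2, 0],
    [-0.01, -0.307, 0.2, 0]
  ]
}}

```text
clock: 16.18
eef_pos: [0.5914, -0.0923, 0.1388]
eef_rot: [-0.072, 0.997, 0.0, -0.001]
ft_force: [-0.0, -0.2, -2.9]
grip_width: 0.0287
grip_force: 40.3
```

```bash
python3 - <<'E'
from h import *
s=snap('scene');print(manip.get_obs()['eef_pos'])
a=cv2.resize(s['pixels'][130:290,220:370],(560,597),interpolation=cv2.INTER_CUBIC)
k=560/150
for p in[(.5965,-.09,.024)]+[(.5965+.99*x-.144*y,-.09+.144*x+.99*y,.024) for x in(-.052,.068) for y in(-.067,.067)]+[(.4886,-.1057,.072)]:
    u=proj(s,p);cv2.circle(a,(int((u[0]-220)*k),int((u[1]-130)*k)),3,(0,255,0),-1)
cv2.imwrite('pics/c5.png',a)
E
```

```text
[ 0.59196301 -0.09192285  0.13966383]
```

View pics/c5.png

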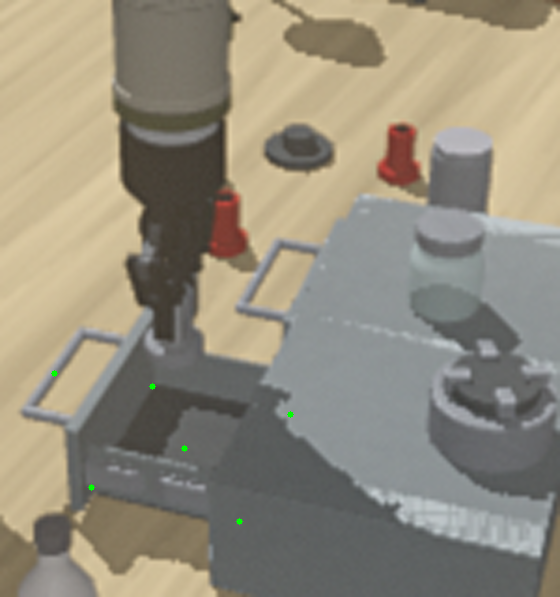

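The projected bay corners agree with the drawer, and the bar centre falls on the bar at (55,373). I lower the adaptor.

Request:
{"method": "step_arm", "body": {
  "increments": [
    [0, 0, 0.2, 0],
    [0, 0, 0.4, 0],
    [0, 0, 0.55, 0],
    [0, 0, 0.65, 0],
    [0, 0, 0.72, 0],
    [0, 0, 0.77, 0],
    [0, 0, 0.77, 0]
  ]
}}

```text
clock: 17.1
eef_pos: [0.5924, -0.0913, 0.0476]
eef_rot: [-0.072, 0.997, 0.0, -0.0]
ft_force: [0.8, -0.8, -2.8]
grip_width: 0.0288
grip_force: 40.3
```

Request:
{"method": "step_arm", "body": {
  "increments": [
    [0, 0, 0.01, 0],
    [0, 0, 0.02, 0],
    [0, 0, 0.02, 0]
  ]
}}

```text
clock: 17.48
eef_pos: [0.5925, -0.0914, 0.0454]
eef_rot: [-0.072, 0.997, -0.0, 0.0]
ft_force: [-0.1, -0.2, -3.4]
grip_width: 0.029
grip_force: 40.3
```

Request:
{"method": "step_arm", "body": {
  "increments": [
    [0, 0, 0.007, 0],
    [0, 0, 0.013, 0],
    [0, 0, 0.013, 0]
  ]
}}

```text
clock: 17.85
eef_pos: [0.5931, -0.0913, 0.0447]
eef_rot: [-0.072, 0.997, -0.0, 0.001]
ft_force: [-1.0, 1.3, 6.3]
grip_width: 0.029
grip_force: 41.5
```

It is down on the floor (+6 N). Release and lift.

Request:
{"method": "step_arm", "body": {
  "increments": [
    [0, 0, 0, 0],
    [0, 0, 0, 0],
    [0, 0, 0, 0],
    [0, 0, 0, 0],
    [0, 0, -0.1, 0],
    [0, 0, -0.25, 0],
    [0, 0, -0.5, 0],
    [0, 0, -0.8, 0],
    [0, 0, -0.95, 0],
    [0, 0, -0.95, 0]
  ],
  "hand": 52
}}

```text
clock: 19.1
eef_pos: [0.5931, -0.0915, 0.1595]
eef_rot: [-0.072, 0.997, -0.0, 0.002]
ft_force: [0.7, 0.7, 0.2]
grip_width: 0.0518
grip_force: 0.0
```

```bash
python3 - <<'E'
from h import *
s=snap('scene');print(manip.get_obs()['eef_pos'])
a=cv2.resize(s['pixels'][130:290,220:370],(560,597),interpolation=cv2.INTER_CUBIC)
cv2.imwrite('pics/c6.png',a)
E
```

```text
[ 0.59245831 -0.09143361  0.15821587]
```

View pics/c6.png

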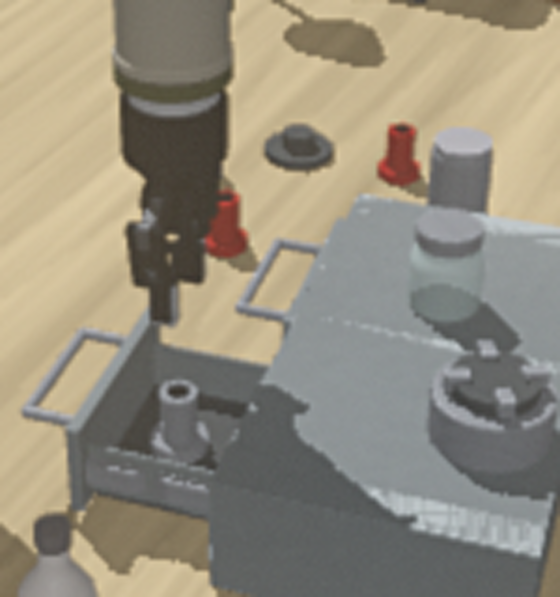

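The adaptor stands upright in the bay (px 180,420). Now I shut this drawer by pushing on its bar.

Request:
{"method": "step_arm", "body": {
  "increments": [
    [0.25, 0, 0, 0],
    [0.6, 0, 0, 0],
    [0.95, 0, 0, 0],
    [0.95, 0, 0, 0]
  ],
  "hand": 0
}}

```text
clock: 19.65
eef_pos: [0.4756, -0.1083, 0.1567]
eef_rot: [-0.071, 0.997, 0.0, -0.002]
ft_force: [1.8, 0.2, 0.1]
grip_width: -0.0002
grip_force: 0.0
```

Request:
{"method": "step_arm", "body": {
  "increments": [
    [0.22, 0, 0, 0],
    [0.22, 0, 0, 0],
    [0.22, 0, 0.4, 0],
    [0.22, 0, 0.7, 0],
    [0.22, 0, 0.9, 0],
    [0.22, 0, 0.9, 0]
  ]
}}

```text
clock: 20.4
eef_pos: [0.4536, -0.111, 0.0478]
eef_rot: [-0.073, 0.997, 0.0, -0.002]
ft_force: [0.0, -0.3, 0.1]
grip_width: -0.0002
grip_force: 0.0
```

Request:
{"method": "step_arm", "body": {
  "increments": [
    [-0.05, 0, 0, 0],
    [-0.09, 0, 0, 0],
    [-0.13, 0, 0, 0],
    [-0.16, 0, 0, 0],
    [-0.19, 0, 0, 0],
    [-0.22, 0, 0, 0],
    [-0.26, 0, 0, 0],
    [-0.3, 0, 0, 0],
    [-0.34, 0, 0, 0],
    [-0.38, 0, 0, 0],
    [-0.42, 0, 0, 0],
    [-0.46, 0, 0, 0]
  ]
}}

```text
clock: 21.9
eef_pos: [0.5084, -0.1036, 0.0497]
eef_rot: [-0.072, 0.997, -0.0, -0.0]
ft_force: [-1.5, -1.3, 1.1]
grip_width: -0.0002
grip_force: 0.9
```

Request:
{"method": "step_arm", "body": {
  "increments": [
    [-0.04, 0, 0, 0],
    [-0.08, 0, 0, 0],
    [-0.12, 0, 0, 0],
    [-0.16, 0, 0, 0],
    [-0.2, 0, 0, 0],
    [-0.24, 0, 0, 0],
    [-0.28, 0, 0, 0],
    [-0.32, 0, 0, 0],
    [-0.36, 0, 0, 0],
    [-0.4, 0, 0, 0],
    [-0.44, 0, 0, 0],
    [-0.48, 0, 0, 0]
  ]
}}

```text
clock: 23.4
eef_pos: [0.5654, -0.0953, 0.0497]
eef_rot: [-0.072, 0.997, -0.0, -0.0]
ft_force: [-1.4, -1.2, -0.1]
grip_width: -0.0
grip_force: 0.9
```

Request:
{"method": "step_arm", "body": {
  "increments": [
    [-0.03, 0, 0, 0],
    [-0.06, 0, 0, 0],
    [-0.09, 0, 0, 0],
    [-0.11, 0, 0, 0],
    [-0.13, 0, 0, 0],
    [-0.14, 0, 0, 0],
    [-0.15, 0, 0, 0],
    [-0.15, 0, 0, 0]
  ]
}}

```text
clock: 24.4
eef_pos: [0.5831, -0.0927, 0.0498]
eef_rot: [-0.072, 0.997, 0.0, 0.0]
ft_force: [-0.6, -1.9, -0.7]
grip_width: -0.0001
grip_force: 0.4
```

Request:
{"method": "step_arm", "body": {
  "increments": [
    [-0.01, 0, 0, 0],
    [-0.02, 0, 0, 0],
    [-0.03, 0, 0, 0],
    [-0.03, 0, 0, 0]
  ]
}}

```text
clock: 24.9
eef_pos: [0.5836, -0.0926, 0.0496]
eef_rot: [-0.072, 0.997, -0.0, -0.003]
ft_force: [-9.0, -1.5, 7.5]
grip_width: 0.0001
grip_force: 4.6
```

Hard stop at 0.5836, so it is shut. I back off, then check.

Request:
{"method": "step_arm", "body": {
  "increments": [
    [0.1, 0, 0, 0],
    [0.3, 0, 0, 0],
    [0.4, 0, 0, 0],
    [0.4, 0, -0.4, 0],
    [0.4, 0, -0.8, 0],
    [0.4, 0, -1.0, 0],
    [0.4, 0.3, -1.0, 0],
    [0.4, 0.7, -1.0, 0],
    [0.4, 1.0, -1.0, 0],
    [0.4, 1.0, -1.0, 0]
  ]
}}

```text
clock: 26.15
eef_pos: [0.5218, 0.0229, 0.17]
eef_rot: [-0.075, 0.997, 0.001, 0.001]
ft_force: [0.4, -1.5, 0.6]
grip_width: 0.0003
grip_force: 0.0
```

Request:
{"method": "step_arm", "body": {
  "increments": [
    [0, 0.4, -0.3, 0],
    [0, 0.8, -0.6, 0],
    [0, 1.0, -0.9, 0],
    [0, 1.0, -0.9, 0],
    [0, 1.0, -0.9, 0]
  ]
}}

```text
clock: 26.78
eef_pos: [0.5045, 0.137, 0.2773]
eef_rot: [-0.072, 0.997, -0.0, 0.0]
ft_force: [0.3, 0.5, 0.1]
grip_width: -0.0001
grip_force: 0.0
```

```bash
python3 - <<'E'
from h import *
s=snap('scene');o=manip.get_obs();print(o['clock'],o['eef_pos'],o['ft_force'])
cv2.imwrite('pics/c7.png',cv2.resize(s['pixels'][130:340,130:400],(770,599),interpolation=cv2.INTER_CUBIC))
E
```

```text
26.825 [0.50432123 0.13673157 0.27684948] [-0.05864832 -0.35655256 -0.68804161]
```

View pics/c7.png

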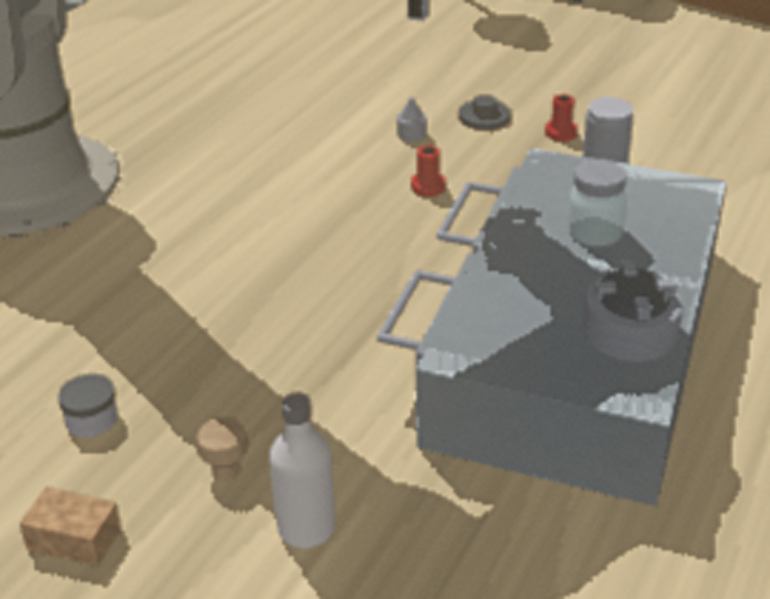

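Both drawers are shut (handles at 465,210 and 415,310) and everything else stands where it was. I hand the job in.

```bash
python3 -c "
from cell import manip
print(manip.job_done())"
```

```text
the job is handed in; nothing more can be done
None
```

The job is handed in at about 27 s: both drawers were pushed to their hard stops, the adaptor stood upright in the right drawer's bay before it was shut, and the last picture shows the bystanders in place; no verdict was returned.

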